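# Load the parts scale and level it on its foot

## Task

Lower the round iron test weight gently into the deep pan of the parts scale and leave it standing upright there. Only then grip the scale's levelling thumbwheel, press it right down on its springy foot and turn it until the bubble sits between the two lines of the vial. Finish while still gripping the wheel and holding it pressed down with the bubble centred, and leave the tools, spark plugs and parts cup where they are.

Things in the scene. Friction and masses are not known exactly. Their poses are not given: they have to be found in the camera images.
- weight: Loose dark iron test weight, 74 mm tall, about 0.4 kg: rounded belly 52 mm wide (widest 16 mm up, under 20 mm wide at 40 to 45 mm up) carrying a round grip knob 26 mm wide from 49 to 70 mm above its foot. It starts standing upright on the bench to the right (-y) of the scale. Origin: centre of its flat underside, z up along its axis.
- pan_in (a point): Centre of the inner floor of the round aluminium pan on the scale, 55 mm above the bench. The pan is open at the top, about 104 mm wide inside, 80 mm deep, wall 3 mm. Axes are those of the scale: y runs along the scale away from the thumbwheel towards the pan, z up.
- deck_mid (a point): Centre of the top of the scale's grey deck, 180 mm (x) by 260 mm (y), 45 mm above the bench. The scale does not slide. In its axes the pan's centre is at x -22, y +50 mm, the thumbwheel's axis at x 0, y -150 mm, the vial along y at x +73 mm.
- wheel_grip (a point): On the axis of the levelling thumbwheel at the height to grip it. The wheel is a vertical steel cylinder 40 mm wide and 30 mm tall, its top 12 mm above this point and its underside 18 mm below; it stands on a steel screw at the other end of the scale from the pan, top 96 mm above the bench when not pressed. It can be gripped from above at any yaw. It sinks with the press.
- chassis (a joint): How far the wheel's end of the scale is pressed down on its soft sprung foot (rad): 0 released, 0.011 fully down at the stop, where the thumbwheel is 2.9 mm lower than released. The foot gives under about 3 N on the wheel and is on the stop with 10 N or more (12 to 15 N is a safe push); let go, it comes back up. Pressing tips the whole scale: fully down it moves the bubble 10 mm in +y.
- turn (a joint): Turn of the thumbwheel (rad), growing clockwise seen from above, stops at -1.1 and 1.3; stays where left (friction 0.08 N m). Clockwise raises the wheel's end of the deck and moves the bubble 18 mm per rad in -y (towards the wheel). From the start, with the wheel pressed fully down, centring the bubble takes 0.6 to 1.35 rad clockwise.
- vial_mid (a point): Middle of the spirit vial, on the top of the glass: a tube 112 mm long and 18 mm thick lying along the scale's y near the deck's +x edge, 64 mm above the bench, with two black rings 15.5 mm either side of the middle. Axes as the scale; the bubble's offset is its y here.
- bubble_mid (a point): Middle of the white bubble in the vial, 22 mm long (its highest point, 3 mm above vial_mid); it moves along the vial only. It follows the tilt slowly: allow 1 s to settle. It starts 1 to 15 mm off the middle on the +y side.
- cup: Bystander: green plastic parts cup, 76 mm wide, 80 mm tall, left of the scale. Origin: centre of the underside.
- screwdriver: Bystander: red-handled screwdriver lying beyond the scale. Origin under its middle.
- plug_a: Bystander: spark plug with white ceramic, about 75 mm long, 18 mm thick, lying farther out than the weight. Origin under its middle.
- plug_b: Bystander: the same kind of spark plug, lying nearer the robot than the weight. Origin under its middle.
- pan: The aluminium pan itself, part of the scale; origin at the centre of its outer underside, 4 mm below pan_in.
- thumbwheel: The thumbwheel itself; origin on its axis at bench level (84 mm below wheel_grip).
Not all that is in view belongs to the job. Of the things shaped like the weight, the dark steel one is meant.

How it is judged (in metres and radians):
On the way:
1. the weight stands released in the pan (horizontal distance between weight and pan_in below 0.045 m and z of weight in the frame of pan_in between -0.006 and 0.012 m and angle between weight's own z axis and vertical below 0.2 rad and contact force between the fingers and weight below 0.1 N and linear speed of weight below 0.03 m/s), for 0.2 s.
At the end, for the whole second after the job is handed in: The weight stands upright, released, on the pan's floor; the fingers hold the thumbwheel (over 3 N) pressed down well down towards its stop (chassis over 0.007 rad), and the bubble's middle is within 4.5 mm of the vial's middle, that is between the lines, through the last second (horizontal distance between weight and pan_in below 0.045 m and z of weight in the frame of pan_in between -0.006 and 0.012 m and angle between weight's own z axis and vertical below 0.2 rad and contact force between the fingers and weight below 0.1 N and value of joint chassis above 0.007 rad and contact force between the fingers and thumbwheel above 3 N and y of bubble_mid in the frame of vial_mid between -0.0045 and 0.0045 m); the arm keeps its last pose, push and grip.
It fails at once if the weight is dropped, swung or pushed hard in the pan (over 0.5 m/s inside it, or over 40 N on it) ((horizontal distance between weight and pan_in below 0.055 m and z of weight in the frame of pan_in below 0.08 m and linear speed of weight above 0.5 m/s) or contact force between weight and pan above 40 N).
It fails at once if the thumbwheel is touched or pressed down before the weight is in the pan ((value of joint chassis above 0.005 rad or contact force between the fingers and thumbwheel above 1 N) and not (horizontal distance between weight and pan_in below 0.055 m and z of weight in the frame of pan_in below 0.08 m)).
It fails at once if a bystander is moved by more than 30 mm (distance of any of plug_a, plug_b, screwdriver, cup from where it was at the start of the episode above 0.03 m).
It also fails if it takes over 58 s, if anything falls off the work surface, if the arm or the gripper's body presses on something with over 40 N, if the wrist force passes 120 N, or if a joint passes its speed limit or range.

## Robot

A 7-joint arm with a two-finger parallel gripper is mounted at the origin on the work surface. World frame = base frame: x ahead of the robot, y to its left, z up, the work surface at z = 0. Lengths are in m, angles in degrees, forces in N, time in s.
With the tool pointing down it reaches from about 0.35 to 0.9 m from the base axis. Payload 19.9 kg.
Tool frame: the origin (TCP) lies at the very end of the fingers, on their centre line; the grasp point (between the pads) lies grip_depth behind it (grip_depth is the distance from the TCP to the grasp point, in m); y points along the fingers, z is the direction in which the jaws open and shut, and the axes are right-handed (so a half turn about y gives the same grasp; the last joint's range is limited). The gripper opens to 94 mm and grips with 3 to 60 N. Pads are 16 mm wide; open, the fingers measure 119 mm over their backs; the gripper's body (75 mm by 177 mm) begins 78 mm behind the grasp point.
Start: joints at [-74.169, 23.915, -0.59, 92.452, 0.269, 63.638, -3.037], TCP at [0.195, 0.594, 0.205] pointing down, gripper open.
Joint ranges: [-161.28, 161.28], [-22.2, 115.67], [-73.04, 71.86], [3.21, 147.25], [-68.34, 248.33], [10.77, 114.83], [-161.83, 161.83]. Speed limits (degrees/s): [108.29, 108.29, 136.94, 136.94, 172.46, 172.46, 172.46].

## Interface

Orientations are given as [roll, pitch, yaw] about the fixed x, y, z axes, in that order (R = Rz(yaw) Ry(pitch) Rx(roll)).
In Python, from bench import * gives the robot as it stands.
- The arm moves only by the tool servo_tool, never from a script. Its argument "moves" is a list of rows, each a list of 6 numbers: the shift along the tool's x, y, z in units of 25 mm (1.0 is 25 mm), then the turn, a rotation vector about the tool's x, y, z in units of 5 degrees (1.0 is 5 degrees). In form: [[tx, ty, tz, rx, ry, rz], ...]. A call has 1 to 12 rows; each row shifts and turns the commanded pose from where the row before left it, along the tool's axes as they then stand; what a row does not reach is not made up. A row lasts 1/12 s, in which the tool goes at most 41.7 mm and 7.16 degrees, less where a joint would pass 70% of its speed; a pose out of reach is approached as far as the arm can. A call is refused whole if a number of a shift passes 1 or a number of a turn 1, either way. A call with a gripper value outside its range is refused whole. "grip" is the closure in counts, from 0 (fully open) to 255 (shut), set as the call begins (left out, the last holds). The fingers move at their own pace and stop on an object; the grip force is fixed at half the most. Time passes only in rows, so rows that do not move let the fingers close. It gives the time, the measured TCP pose, the force and the opening at its end, in the units of the state.
- get_state(): the state, without advancing time (a new reading comes with each control period).
- get_image(name): name is "scene" or "top"; returns the picture (400x640x3 uint8, blue, green, red); there is no depth.
- get_calibration(name): a dict with "fx", "fy", "cx", "cy" (pixels), "origin" and "attitude" of the camera in the world. Camera axes: x right, y up, looking along -z (the intrinsics and any distortion apply to the point x, -y, -z); pixel columns grow to the right and rows downward; lengths in m; the calibration is good to about 2 mm. A picture is of the moment at which its call begins. get_calibration takes no time and is no camera call.
- hand_in(): hands the job in, once; it reports no verdict.
The state is a dict: "clock": time; "joints": joint angles; "qd": joint speeds; "joint_torque": joint torques, N m; "position": TCP position; "ee_rot": TCP orientation; "contact_force": force on the tool from outside, world axes, zero at the start; "ft_torque": the same for the moment, N m; "width": finger opening in m.
Only numpy, scipy, OpenCV 4.12 (cv2) and the standard library are available. Lean on these libraries where they do the work, as an engineer would, in place of code of your own. Each camera call takes 0.05 s, during which the arm holds its last target. There are 200 camera calls.

## Working session

There is one attempt and no reset: what is moved stays moved. The work goes in short steps, Python scripts to look and compute and a tool call to move; the robot and the scene stay as the last step left them, time stands still between calls to the robot, and variables do not carry over. Pictures are saved under pics/ and viewed, about 8 in all and at most 12, crops included, and the job is handed in when it is done.

Besides the shell and the picture viewer there is one more tool, called after "Emit:" as name(argument=value, ...) on one line, values as JSON. servo_tool: Moves the arm, as the interface text tells. Its arguments: {"type":"object","properties":{"moves":{"type":"array"},"grip":{"type":"number"}},"required":["moves"]}

```bash
mkdir -p pics; ls; python3 - <<'E'
from bench import *
import cv2
print(get_state())
for n in("scene","top"):
    im=get_image(n); cv2.imwrite(f"pics/{n}0.png",im); print(n,get_calibration(n))
E
```

```text
pics
{'clock': 0.0, 'joints': array([-74.16755221,  23.94708477,  -0.59098697,  92.48167228,
         0.26735804,  63.63671099,  -3.03988932]), 'qd': array([ 0.00565872, -0.06887588, -0.00665557,  0.02047894,  0.07653013,
       -0.10204321, -0.02891103]), 'joint_torque': array([ 2.10311206e-03, -8.51248169e+01,  6.39647339e-01, -4.26002347e+01,
       -4.88025276e-02,  1.84605602e-02,  1.01810383e-04]), 'position': array([0.19520472, 0.59338175, 0.20486387]), 'ee_rot': array([-9.00640218e+01, -2.94424896e-03, -1.82132249e+01]), 'contact_force': array([-0.50891828, -0.78426016, -0.54204634]), 'ft_torque': array([-0.02101073, -0.01386038, -0.00197837]), 'width': 0.09447547422309698}
scene {'fx': 466.2799451259631, 'fy': 466.2799451259631, 'cx': 323.3393386589567, 'cy': 200.93329730290395, 'origin': array([ 1.4730391 , -0.38871126,  0.7624704 ]), 'attitude': array([57.08184342,  0.6191956 , 65.66642456])}
top {'fx': 412.0066965927451, 'fy': 412.0066965927451, 'cx': 320.5979546302203, 'cy': 206.05330325063716, 'origin': array([0.32914062, 0.02171125, 1.21603549]), 'attitude': array([ 12.05361935,  -0.18790942, -86.80006156])}
```

View pics/scene0.png

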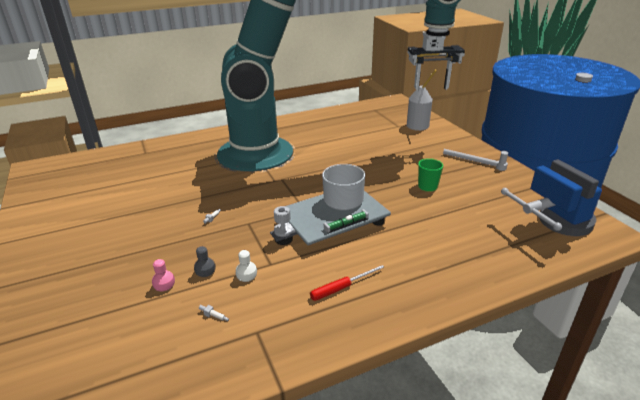

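View pics/top0.png

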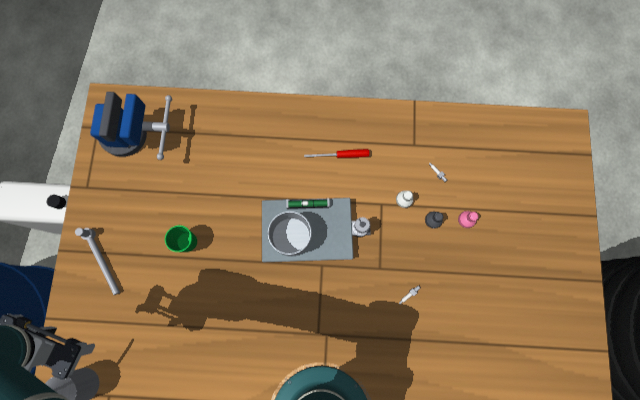

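The scene view shows three weight-shaped things: pink (162,277), dark (204,263) and white (245,267). In the top view they are at (469,219), (434,219) and (405,199). By the description the dark one is meant. The scale is at (335,215) in the scene view and (305,230) in the top view, with its wheel at (283,215) and (362,227). I'll check the choice in a close crop and measure.

```bash
cat > h.py <<'E'
from bench import *
import cv2, numpy as np
from scipy.spatial.transform import Rotation as Ro
def cam(n):
    c=get_calibration(n); return c,Ro.from_euler('xyz',c['attitude'],degrees=True).as_matrix(),np.array(c['origin'])
def ray(n,u,v):
    c,R,o=cam(n); d=R@np.array([(u-c['cx'])/c['fx'],-(v-c['cy'])/c['fy'],-1]); return o,d/np.linalg.norm(d)
def onz(n,u,v,z):
    o,d=ray(n,u,v); return o+d*(z-o[2])/d[2]
def tri(pa,pb):
    (o1,d1),(o2,d2)=ray('scene',*pa),ray('top',*pb)
    s=np.linalg.lstsq(np.c_[d1,-d2],o2-o1,rcond=None)[0]; a,b=o1+d1*s[0],o2+d2*s[1]
    return (a+b)/2,np.linalg.norm(a-b)
def proj(n,p):
    c,R,o=cam(n); q=R.T@(np.array(p)-o); return c['cx']-c['fx']*q[0]/q[2],c['cy']+c['fy']*q[1]/q[2]
def pc(mask,mn=15):
    k,l,s,c=cv2.connectedComponentsWithStats(mask.astype('uint8'))
    for i in range(1,k):
        if s[i,4]>=mn: print('  bbox',s[i],'c',c[i].round(1))
E
python3 - <<'E'
from h import *
s=cv2.imread('pics/scene0.png');t=cv2.imread('pics/top0.png')
A=cv2.resize(s[155:300,140:400],(780,435)[:2],interpolation=cv2.INTER_CUBIC)
B=cv2.resize(t[185:275,250:490],(800,300),interpolation=cv2.INTER_CUBIC)
cv2.imwrite('pics/c1.png',np.vstack([cv2.resize(s[160:285,150:400],(600,300),interpolation=cv2.INTER_CUBIC),cv2.resize(t[190:270,250:450],(600,240),interpolation=cv2.INTER_CUBIC)]))
for n,im,(x0,x1,y0,y1) in(('scene',s,(190,220,240,282)),('top',t,(420,450,205,235))):
    print(n,'dark'); m=np.zeros(im.shape[:2],bool); sub=im[y0:y1,x0:x1].astype(int)
    m[y0:y1,x0:x1]=(sub.max(2)<110)&(sub.max(2)-sub.min(2)<25); pc(m)
    hsv=cv2.cvtColor(im,cv2.COLOR_BGR2HSV); 
    print(n,'green'); pc(cv2.inRange(hsv,(45,90,30),(85,255,255))>0)
hsv=cv2.cvtColor(t,cv2.COLOR_BGR2HSV); m=(cv2.inRange(hsv,(80,15,60),(115,90,200))>0); m[:, :250]=0;m[:,380:]=0;m[:190]=0;m[270:]=0
print('deck top');pc(m,100)
c=max(cv2.findContours(m.astype('uint8'),0,1)[0],key=cv2.contourArea); print(cv2.minAreaRect(c), cv2.boxPoints(cv2.minAreaRect(c)))
for p in cv2.boxPoints(cv2.minAreaRect(c)): print(onz('top',*p,.045).round(4))
E
```

```text
scene dark
  bbox [194 247  21  30 427] c [203.4 263.4]
scene green
  bbox [ 509    0   87   56 3187] c [547.8  29.4]
  bbox [418 159  25  32 660] c [429.1 173.8]
  bbox [329 212  37  18 220] c [346.3 220.6]
top dark
  bbox [425 212  19  16 238] c [434.  219.3]
top green
  bbox [289 200  38   8 214] c [308.5 203.3]
  bbox [164 225  33  27 686] c [180. 239.]
deck top
  bbox [ 262  199   95   63 4543] c [307.6 231. ]
((308.48834228515625, 229.60328674316406), (60.67964172363281, 94.72373962402344), 88.31531524658203) [[260.25497 200.66898]
 [354.93777 197.88419]
 [356.7217  258.5376 ]
 [262.0389  261.3224 ]]
[0.5851 0.2082 0.045 ]
[ 0.609  -0.0669  0.045 ]
[ 0.4331 -0.0787  0.045 ]
[0.4103 0.188  0.045 ]
```

View pics/c1.png

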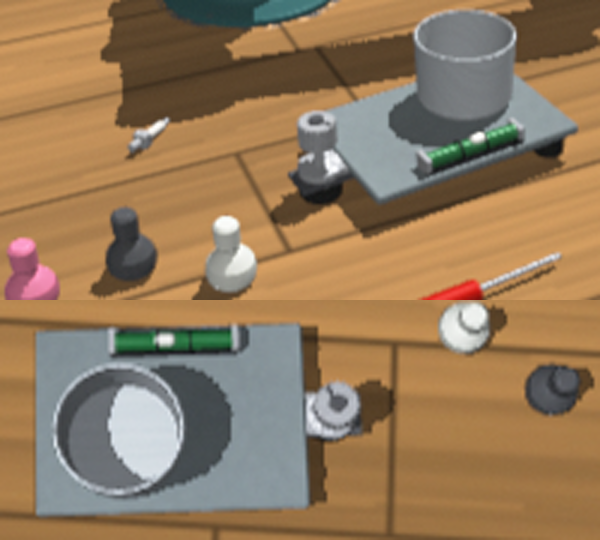

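The crop confirms the dark iron weight: knob at scene (202,253) and top (438.5,217). The wheel's top face is at (282,210) and (362,225), and the pan rim's centre at (344,177) and (290,233). Next I'll turn these into positions and check them against each other.

The choice is the dark weight at about (0.565,-0.304). Its belly and knob rays agree to about 4 mm, and the heights fit. The scale's yaw is about 5.4°, the pan is at (0.483,0.113) and the wheel at (0.523,-0.084), where the triangulated top z of 0.093 fits the given 0.096. First I swing in an arc about the base with the jaws radial.

Emit:
servo_tool(moves=[[1,0,0,0,0.455,0],[1,0,0,0,0.455,0],[1,0,0,0,0.455,0],[1,0,0,0,0.455,0],[1,0,0,0,0.455,0],[1,0,0,0,0.455,0],[1,0,0,0,0.455,0],[1,0,0,0,0.455,0],[1,0,0,0,0.455,0],[1,0,0,0,0.455,0],[1,0,0,0,0.455,0],[1,0,0,0,0.455,0]], grip=90)

```text
clock: 1.1
position: [0.4515, 0.4409, 0.2051]
ee_rot: [-90.0, -0.0, -45.6]
contact_force: [-0.5, 0.8, -0.4]
width: 0.0607
```

Emit:
servo_tool(moves=[[1,0,0,0,0.455,0],[1,0,0,0,0.455,0],[1,0,0,0,0.455,0],[1,0,0,0,0.455,0],[1,0,0,0,0.455,0],[1,0,0,0,0.455,0],[1,0,0,0,0.455,0],[1,0,0,0,0.455,0],[1,0,0,0,0.455,0],[1,0,0,0,0.455,0],[1,0,0,0,0.455,0],[1,0,0,0,0.455,0]])

```text
clock: 2.1
position: [0.6084, 0.1886, 0.2051]
ee_rot: [-90.0, -0.0, -72.9]
contact_force: [0.1, 0.8, -0.0]
width: 0.0608
```

Emit:
servo_tool(moves=[[1,0,0,0,0.455,0],[1,0,0,0,0.455,0],[1,0,0,0,0.455,0],[1,0,0,0,0.455,0],[1,0,0,0,0.455,0],[1,0,0,0,0.455,0],[1,0,0,0,0.455,0],[1,0,0,0,0.455,0],[1,0,0,0,0.455,0],[1,0,0,0,0.455,0],[1,0,0,0,0.455,0],[1,0,0,0,0.455,0]])

```text
clock: 3.1
position: [0.6321, -0.1075, 0.2051]
ee_rot: [-90.0, -0.0, -100.2]
contact_force: [-0.3, -0.0, 0.5]
width: 0.0607
```

```bash
cat >> h.py <<'E'
def delta(x,y,z,dyaw=0):
    s=get_state(); R=Ro.from_euler('xyz',s['ee_rot'],degrees=True).as_matrix(); d=np.array([x,y,z])-s['position']
    print('units now',(R.T@d/.025).round(2),'after turn',((R@Ro.from_euler('y',dyaw,degrees=True).as_matrix()).T@d/.025).round(2),'clock',s['clock'],'q7',s['joints'][6],'F',s['contact_force'].round(1))
E
python3 -c "
from h import *
delta(.565,-.304,.12,18)"
```

```text
units now [ 8.21  3.41 -1.25] after turn [8.19 3.41 1.35] clock 3.1 q7 8.636891663705974 F [-0.3 -0.   0.5]
```

Emit:
servo_tool(moves=[[0.82,0.34,0,0,0.36,0],[0.82,0.34,0,0,0.36,0],[0.82,0.34,0,0,0.36,0],[0.82,0.34,0,0,0.36,0],[0.82,0.34,0,0,0.36,0],[0.82,0.34,0,0,0.36,0],[0.82,0.34,0,0,0.36,0],[0.82,0.34,0,0,0.36,0],[0.82,0.34,0,0,0.36,0],[0.82,0.34,0,0,0.36,0],[0,0,0,0,0,0],[0,0,0,0,0,0]])

```text
clock: 4.1
position: [0.5677, -0.3011, 0.1199]
ee_rot: [-90.1, -0.0, -118.2]
contact_force: [0.2, 1.0, 0.2]
width: 0.0608
```

```bash
python3 - <<'E'
from h import *
delta(.565,-.304,.041)
s=get_image('scene');t=get_image('top')
cv2.imwrite('pics/c2.png',np.vstack([cv2.resize(s[180:300,130:280],(600,480)[:2],interpolation=cv2.INTER_CUBIC)[:, :]]))
E
```

```text
units now [ 0.15  3.16 -0.04] after turn [ 0.15  3.16 -0.04] clock 4.1 q7 14.075403166778322 F [0.2 1.  0.2]
```

View pics/c2.png

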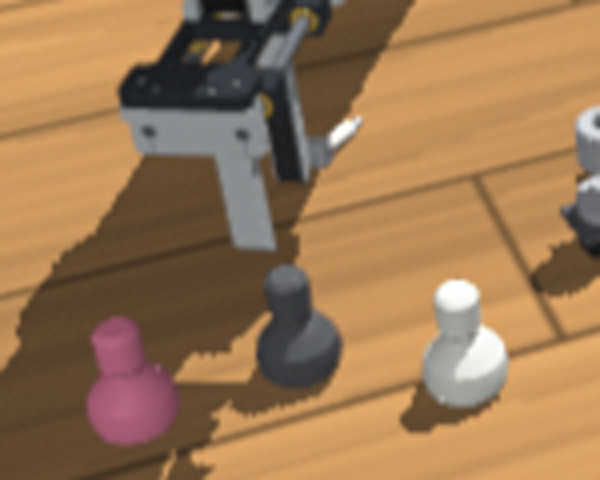

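The gripper is above the weight: fingertip midpoint near (198.5,233.5), knob at (202,251). I compare both with projections from the calibration.

```bash
python3 - <<'E'
from h import *
p=get_state()['position']; print('tcp proj',proj('scene',p))
for z in(.06,.074): print(z,proj('scene',(.565,-.304,z)),proj('top',(.565,-.304,z)))
# 2-view check: least squares over both rays at z=.06
E
```

```text
tcp proj (np.float64(199.79663047423944), np.float64(233.07565850513066))
0.06 (np.float64(201.49114155271187), np.float64(253.04407343555158)) (np.float64(437.7149370742368), np.float64(216.247582482915))
0.074 (np.float64(200.58404615470832), np.float64(248.42183035994944)) (np.float64(439.10956802476926), np.float64(215.33213516439372))
```

Emit:
servo_tool(moves=[[0,0.4,0,0,0,0],[0,0.6,0,0,0,0],[0,0.6,0,0,0,0],[0,0.6,0,0,0,0],[0.05,0.5,0,0,0,0],[0,0.3,0,0,0,0],[0,0.16,0,0,0,0],[0,0,0,0,0,0]])

```text
clock: 4.87
position: [0.5678, -0.3013, 0.0407]
ee_rot: [-90.1, -0.0, -118.1]
contact_force: [-0.4, 0.5, 0.6]
width: 0.0608
```

Emit:
servo_tool(moves=[[0,0,0,0,0,0],[0,0,0,0,0,0],[0,0,0,0,0,0],[0,0,0,0,0,0],[0,0,0,0,0,0],[0,0,0,0,0,0],[0,0,0,0,0,0]], grip=255)

```text
clock: 5.45
position: [0.568, -0.3015, 0.0417]
ee_rot: [-90.0, -0.0, -118.1]
contact_force: [-1.4, 1.3, 3.2]
width: 0.0252
```

Emit:
servo_tool(moves=[[0,-0.2,0,0,0,0],[0,-0.3,0,0,0,0],[0,-0.4,0,0,0,0],[0,0,0,0,0,0]])

```text
clock: 5.78
position: [0.5689, -0.3021, 0.0663]
ee_rot: [-89.8, 0.0, -118.1]
contact_force: [0.0, -1.1, -4.6]
width: 0.0253
```

The weight is held (width 25 mm, about 4 N more load). Raising it clear of the pan rim.

Emit:
servo_tool(moves=[[0,-0.5,0,0,0,0],[0,-0.7,0,0,0,0],[0,-0.7,0,0,0,0],[0,-0.7,0,0,0,0],[0,-0.7,0,0,0,0],[0,-0.7,0,0,0,0],[0,-0.7,0,0,0,0],[0,-0.6,0,0,0,0],[0,-0.4,0,0,0,0],[0,-0.2,0,0,0,0],[0,0,0,0,0,0]])

```text
clock: 6.7
position: [0.5683, -0.3016, 0.2126]
ee_rot: [-89.9, 0.0, -118.1]
contact_force: [-0.5, 0.3, -4.7]
width: 0.0256
```

```bash
python3 - <<'E'
from h import *
delta(.4835,.112,.215,-41); delta(.4835,.112,.215,-20.5)
s=get_image('scene');cv2.imwrite('pics/c3.png',cv2.resize(s[100:260,120:420],(750,400),interpolation=cv2.INTER_CUBIC))
E
```

```text
units now [-13.    -0.11 -10.79] after turn [-16.88  -0.11   0.39] clock 6.7 q7 11.548752652016798 F [-0.5  0.3 -4.7]
units now [-13.    -0.11 -10.79] after turn [-15.95  -0.11  -5.55] clock 6.7 q7 11.548752652016798 F [-0.5  0.3 -4.7]
```

View pics/c3.png

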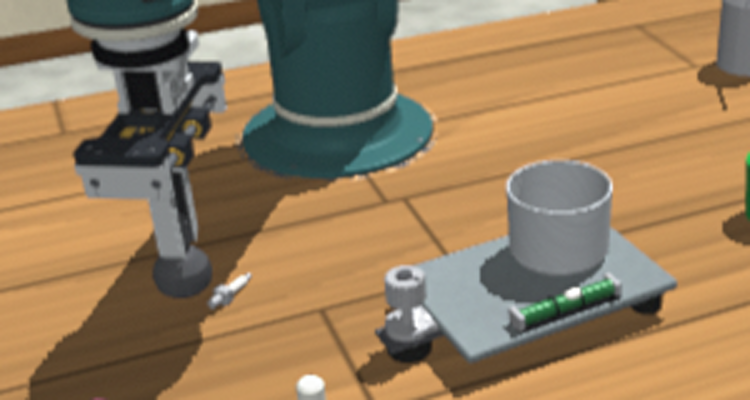

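The weight hangs upright under the fingers at crop (182,272). The pan is at crop (560,190). Next is the swing to above the pan.

Emit:
servo_tool(moves=[[-0.4,0,-0.14,0,-0.2,0],[-0.7,0,-0.24,0,-0.36,0],[-0.85,0,-0.3,0,-0.43,0],[-0.85,0,-0.3,0,-0.43,0],[-0.85,0,-0.3,0,-0.43,0],[-0.85,0,-0.3,0,-0.43,0],[-0.85,0,-0.3,0,-0.43,0],[-0.85,0,-0.3,0,-0.43,0],[-0.85,0,-0.3,0,-0.43,0],[-0.85,0,-0.3,0,-0.43,0],[-0.85,0,-0.3,0,-0.43,0],[-0.85,0,-0.3,0,-0.43,0]])

```text
clock: 7.75
position: [0.5566, -0.0472, 0.2106]
ee_rot: [-90.1, -0.0, -93.6]
contact_force: [1.0, 0.4, -3.4]
width: 0.0252
```

```bash
python3 - <<'E'
from h import *
print(onz('scene',343.9,175,.135),onz('top',289.8,233.3,.135))
delta(.4835,.112,.215,-20); delta(.4835,.112,.215,-10);print(get_state()['position'])
E
```

```text
[0.49314525 0.10805437 0.135     ] [0.48163764 0.10827376 0.135     ]
units now [-6.17 -0.17 -3.32] after turn [-6.93 -0.17 -1.01] clock 7.75 q7 7.0405593455936755 F [ 1.   0.4 -3.4]
units now [-6.17 -0.17 -3.32] after turn [-6.65 -0.17 -2.2 ] clock 7.75 q7 7.0405593455936755 F [ 1.   0.4 -3.4]
[ 0.55662204 -0.04715283  0.21058098]
```

Emit:
servo_tool(moves=[[-0.85,0,-0.28,0,-0.43,0],[-0.85,0,-0.28,0,-0.43,0],[-0.8,0,-0.28,0,-0.4,0],[-0.7,0,-0.26,0,-0.4,0],[-0.7,0,-0.25,0,-0.4,0],[-0.6,0,-0.2,0,-0.4,0],[-0.5,0,-0.2,0,-0.4,0],[-0.4,0,-0.15,0,-0.3,0],[-0.3,0,-0.1,0,-0.2,0],[-0.2,0,0,0,-0.1,0],[0,0,0,0,0,0],[0,0,0,0,0,0]])

```text
clock: 8.75
position: [0.4996, 0.0945, 0.2115]
ee_rot: [-90.0, -0.0, -76.6]
contact_force: [0.3, 0.2, -4.8]
width: 0.0253
```

```bash
python3 - <<'E'
from h import *
delta(.484,.109,.1)
print(get_state()['position'])
t=get_image('top');s=get_image('scene');cv2.imwrite('pics/c4.png',np.hstack([cv2.resize(s[90:240,270:400],(390,450)),cv2.resize(t[170:280,240:340],(400,440))[:440]] if 0 else [cv2.resize(s[90:240,270:400],(390,450)),cv2.resize(t[170:280,240:340],(400,450))]))
E
```

```text
units now [-0.71  4.46 -0.47] after turn [-0.71  4.46 -0.47] clock 8.75 q7 4.268793546293127 F [ 0.3  0.2 -4.8]
[0.49957558 0.09450574 0.21150374]
```

View pics/c4.png

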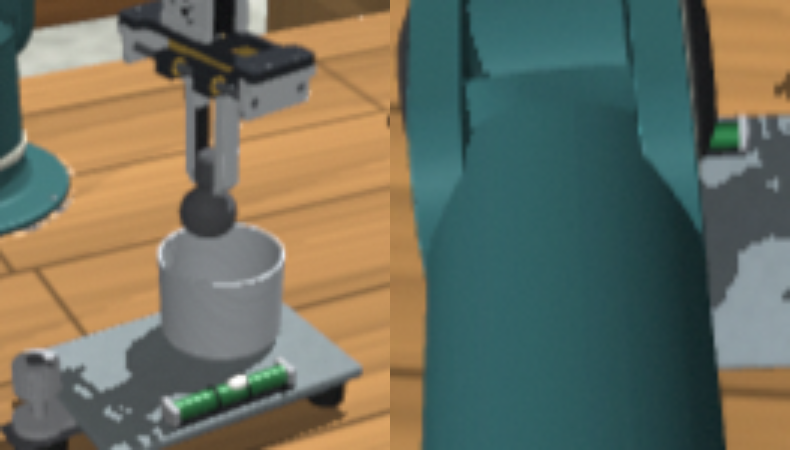

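The weight hangs above the rim's near side, with the rim centre at about scene (344,176). I centre it, then check against the rim before lowering.

Emit:
servo_tool(moves=[[-0.2,0,-0.15,0,0,0],[-0.25,0,-0.15,0,0,0],[-0.2,0.1,-0.15,0,0,0],[-0.05,0.2,0,0,0,0],[0,0.2,0,0,0,0],[0,0.1,0,0,0,0],[0,0,0,0,0,0],[0,0,0,0,0,0]])

```text
clock: 9.52
position: [0.4844, 0.109, 0.1963]
ee_rot: [-90.0, -0.0, -76.5]
contact_force: [0.3, -0.9, -3.5]
width: 0.0253
```

```bash
python3 - <<'E'
from h import *
delta(.484,.109,.1);p=get_state()['position']
print(p, 'foot proj',proj('scene',p-[0,0,.041]),'rim-level proj',proj('scene',[p[0],p[1],.135]))
s=get_image('scene');cv2.imwrite('pics/c5.png',cv2.resize(s[110:210,290:390],(500,500),interpolation=cv2.INTER_CUBIC))
E
```

```text
units now [-0.    3.85 -0.01] after turn [-0.    3.85 -0.01] clock 9.5167 q7 2.0845832747608792 F [ 0.3 -0.9 -3.5]
[0.48437763 0.10899672 0.19626126] foot proj (np.float64(342.86290014575343), np.float64(166.93674613277557)) rim-level proj (np.float64(342.7739671396452), np.float64(173.4805530485513))
```

View pics/c5.png

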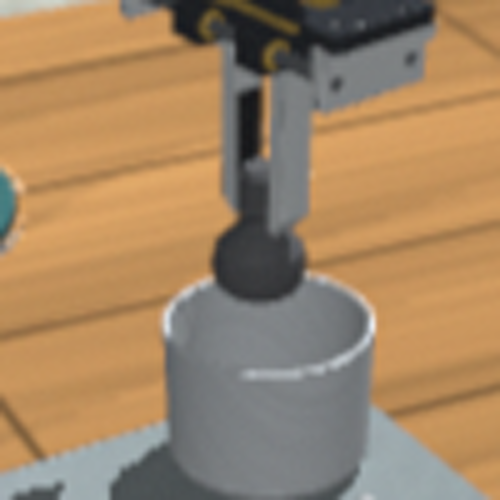

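The weight sits over the mouth of the pan, about 2 px left of the rim's centre. I nudge it a few mm and lower it gently to about 6 mm above the floor.

Emit:
servo_tool(moves=[[-0.07,0.1,0.16,0,0,0],[0,0.3,0,0,0,0],[0,0.4,0,0,0,0],[0,0.4,0,0,0,0],[0,0.4,0,0,0,0],[0,0.4,0,0,0,0],[0,0.4,0,0,0,0],[0,0.4,0,0,0,0],[0,0.4,0,0,0,0],[0,0.3,0,0,0,0],[0,0.2,0,0,0,0],[0,0,0,0,0,0]])

```text
clock: 10.57
position: [0.4873, 0.1117, 0.1029]
ee_rot: [-90.1, -0.0, -76.5]
contact_force: [-0.6, -0.1, -4.6]
width: 0.0256
```

Emit:
servo_tool(moves=[[0,0.05,0,0,0,0],[0,0.05,0,0,0,0],[0,0.04,0,0,0,0],[0,0,0,0,0,0],[0,0,0,0,0,0]])

```text
clock: 10.98
position: [0.4879, 0.112, 0.1007]
ee_rot: [-90.0, 0.0, -76.5]
contact_force: [-0.0, 0.1, -3.8]
width: 0.0255
```

Emit:
servo_tool(moves=[[0,0.04,0,0,0,0],[0,0.04,0,0,0,0],[0,0.04,0,0,0,0],[0,0,0,0,0,0],[0,0,0,0,0,0]])

```text
clock: 11.4
position: [0.4877, 0.1118, 0.0974]
ee_rot: [-90.0, -0.0, -76.5]
contact_force: [0.3, -0.0, -4.7]
width: 0.0251
```

Emit:
servo_tool(moves=[[0,0.03,0,0,0,0],[0,0.03,0,0,0,0],[0,0,0,0,0,0],[0,0,0,0,0,0]])

```text
clock: 11.73
position: [0.4878, 0.1119, 0.096]
ee_rot: [-90.0, -0.0, -76.5]
contact_force: [-0.2, -0.1, -4.6]
width: 0.0254
```

Emit:
servo_tool(moves=[[0,0.03,0,0,0,0],[0,0.03,0,0,0,0],[0,0,0,0,0,0],[0,0,0,0,0,0]])

```text
clock: 12.07
position: [0.4881, 0.1117, 0.0953]
ee_rot: [-90.0, 0.0, -76.5]
contact_force: [-5.8, -2.5, 15.6]
width: 0.0252
```

Emit:
servo_tool(moves=[[0,0.03,0,0,0,0],[0,0,0,0,0,0],[0,0,0,0,0,0]])

```text
clock: 12.32
position: [0.4882, 0.1115, 0.0949]
ee_rot: [-90.0, 0.0, -76.5]
contact_force: [-7.5, -5.4, 23.9]
width: 0.0254
```

It stands on the floor, since the force turned upward at z≈0.0955. I ease off and open partly, keeping the fingers inside the pan.

Emit:
servo_tool(moves=[[0,-0.03,0,0,0,0],[0,-0.03,0,0,0,0],[0,0,0,0,0,0]])

```text
clock: 12.57
position: [0.4879, 0.1119, 0.0957]
ee_rot: [-90.0, 0.0, -76.5]
contact_force: [-3.5, -2.2, 7.9]
width: 0.025
```

Emit:
servo_tool(moves=[[0,0,0,0,0,0],[0,0,0,0,0,0],[0,0,0,0,0,0],[0,0,0,0,0,0],[0,0,0,0,0,0]], grip=130)

```text
clock: 12.98
position: [0.4879, 0.1119, 0.0952]
ee_rot: [-90.0, -0.0, -76.5]
contact_force: [0.9, -0.0, 0.5]
width: 0.0462
```

Emit:
servo_tool(moves=[[0,-0.1,0,0,0,0],[0,-0.2,0,0,0,0],[0,-0.3,0,0,0,0],[0,-0.5,0,0,0,0],[0,-0.7,0,0,0,0],[0,-0.7,0,0,0,0],[0,-0.7,0,0,0,0],[0,-0.5,0,0,0,0],[0,-0.3,0,0,0,0],[0,-0.1,0,0,0,0],[0,0,0,0,0,0]])

```text
clock: 13.9
position: [0.4879, 0.112, 0.1982]
ee_rot: [-90.0, 0.0, -76.5]
contact_force: [-0.1, 0.4, -0.2]
width: 0.0463
```

```bash
python3 - <<'E'
from h import *
print(onz('top',362.3,224.8,.096),onz('scene',282.1,210.2,.096))
s=get_image('scene')
A=cv2.resize(s[195:250,260:400],(780,306),interpolation=cv2.INTER_CUBIC)
B=cv2.resize(cv2.imread('pics/top0.png')[195:250,250:380],(780,290)[:2],interpolation=cv2.INTER_CUBIC)
cv2.imwrite('pics/c6.png',np.vstack([A,cv2.resize(cv2.imread('pics/top0.png')[195:245,250:380],(780,290))]))
delta(.523,-.084,.15)
E
```

```text
[ 0.52192238 -0.08621588  0.096     ] [ 0.52665648 -0.08434723  0.096     ]
units now [ 7.95  1.9  -0.45] after turn [ 7.95  1.9  -0.45] clock 13.95 q7 2.0289476294430204 F [ 0.5 -0.1  0.7]
```

View pics/c6.png

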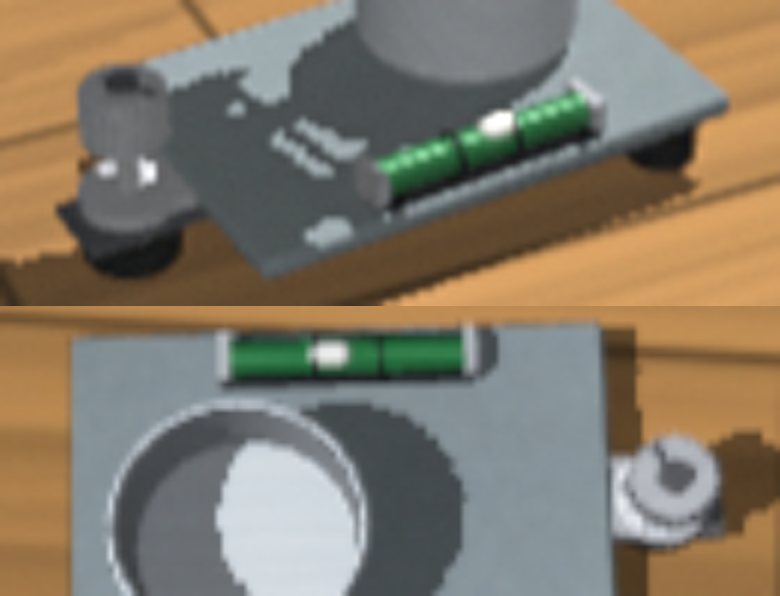

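The bubble is at crop (498,126), between rings near (455,150) and (517,125), so it is on the +y side. The wheel's top face is at scene (282,210) and top (362,224.5), which gives (0.523,-0.085). I move above it.

Emit:
servo_tool(moves=[[0.4,0,-0.02,0,0,0],[0.75,0,-0.05,0,0,0],[0.9,0,-0.05,0,0,0],[0.9,0,-0.05,0,0,0],[0.9,0,-0.05,0,0,0],[0.9,0,-0.05,0,0,0],[0.9,0,-0.05,0,0,0],[0.9,0,-0.05,0,0,0],[0.7,0,-0.05,0,0,0],[0.5,0,-0.02,0,0,0],[0.24,0,-0.01,0,0,0],[0,0,0,0,0,0]], grip=50)

```text
clock: 14.95
position: [0.5231, -0.0867, 0.1972]
ee_rot: [-90.1, -0.0, -76.6]
contact_force: [0.5, -0.1, -0.2]
width: 0.0754
```

Emit:
servo_tool(moves=[[0,0.3,0,0,0,0],[0,0.5,0,0,0,0],[0,0.6,0,0,0,0],[0,0.5,0,0,0,0],[0,0.2,0,0,0,0],[0,0,0,0,0,0],[0,0,0,0,0,0]])

```text
clock: 15.53
position: [0.5234, -0.0845, 0.1453]
ee_rot: [-90.0, 0.0, -76.5]
contact_force: [-0.1, -0.4, 0.4]
width: 0.0755
```

```bash
python3 - <<'E'
from h import *
delta(.523,-.085,.065);p=get_state()['position']
print(p,proj('scene',p),'wheel top centre',proj('scene',(.523,-.085,.096)))
s=get_image('scene');cv2.imwrite('pics/c7.png',np.vstack([cv2.resize(s[150:240,240:400],(800,450),interpolation=cv2.INTER_CUBIC)]))
E
```

```text
units now [ 0.01  3.21 -0.02] after turn [ 0.01  3.21 -0.02] clock 15.5333 q7 29.536809664701874 F [-0.1 -0.4  0.4]
[ 0.52344652 -0.08452142  0.14528312] (np.float64(280.4347446109602), np.float64(193.25917481521117)) wheel top centre (np.float64(281.36896014492095), np.float64(209.53772836274646))
```

View pics/c7.png

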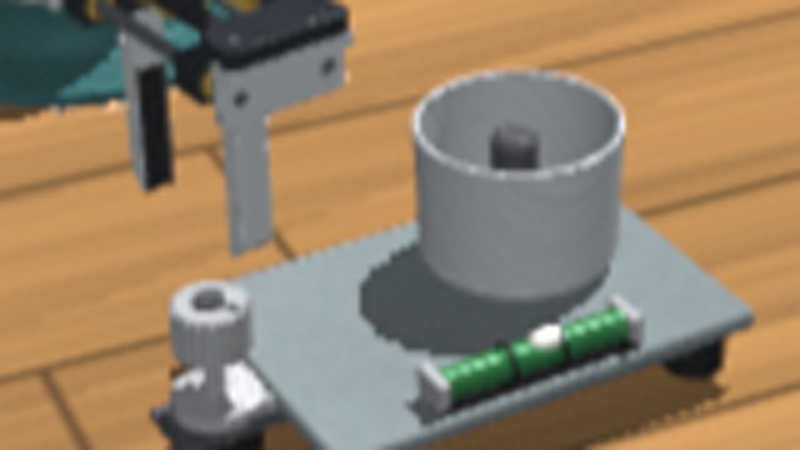

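The weight's knob is visible upright in the pan (crop (515,145)). The fingertip midpoint at (280.5,193.6) matches its projection, and the wheel is right below at (282,210). I descend around the wheel and grip.

Emit:
servo_tool(moves=[[0,0.3,0.05,0,0,0],[0,0.45,0,0,0,0],[0,0.5,0,0,0,0],[0,0.5,0,0,0,0],[0,0.5,0,0,0,0],[0,0.45,0,0,0,0],[0,0.3,0,0,0,0],[0,0.2,0,0,0,0],[0,0,0,0,0,0],[0,0,0,0,0,0]])

```text
clock: 16.42
position: [0.5247, -0.0848, 0.0653]
ee_rot: [-90.0, -0.0, -76.5]
contact_force: [0.5, 0.0, 0.8]
width: 0.0756
```

Emit:
servo_tool(moves=[[0,0,0,0,0,0],[0,0,0,0,0,0],[0,0,0,0,0,0],[0,0,0,0,0,0],[0,0,0,0,0,0],[0,0,0,0,0,0]], grip=255)

```text
clock: 16.92
position: [0.5252, -0.0845, 0.0655]
ee_rot: [-89.9, -0.0, -76.5]
contact_force: [11.2, 2.6, -2.5]
width: 0.0396
```

Gripped (39.6 mm). The +x side force shows I'm about half a millimetre short, so I ease that and press down in small steps.

Emit:
servo_tool(moves=[[0,0,0.03,0,0,0],[0,0.04,0,0,0,0],[0,0.04,0,0,0,0],[0,0,0,0,0,0],[0,0,0,0,0,0]])

```text
clock: 17.33
position: [0.5255, -0.0849, 0.0634]
ee_rot: [-90.0, -0.0, -76.5]
contact_force: [-0.2, -2.4, 6.2]
width: 0.0398
```

Emit:
servo_tool(moves=[[0,0.04,0,0,0,0],[0,0,0,0,0,0],[0,0,0,0,0,0]])

```text
clock: 17.58
position: [0.5255, -0.085, 0.0624]
ee_rot: [-90.0, -0.0, -76.5]
contact_force: [-1.5, -2.6, 8.7]
width: 0.0395
```

Emit:
servo_tool(moves=[[0,0.02,0,0,0,0],[0,0,0,0,0,0],[0,0,0,0,0,0],[0,0,0,0,0,0],[0,0,0,0,0,0],[0,0,0,0,0,0],[0,0,0,0,0,0],[0,0,0,0,0,0],[0,0,0,0,0,0],[0,0,0,0,0,0]])

```text
clock: 18.42
position: [0.5256, -0.0851, 0.0622]
ee_rot: [-90.0, -0.0, -76.5]
contact_force: [-3.2, -3.2, 11.7]
width: 0.0392
```

```bash
cat > bub.py <<'E'
from h import *
import sys
X,Y,TH=.5115,.065,np.radians(5.4)
c,si=np.cos(TH),np.sin(TH)
def sc(x,y,z): return (X+c*x-si*y,Y+si*x+c*y,z)
s=get_image('scene'); st=get_state(); print('F',st['contact_force'].round(1),st['position'].round(4),st['width'],st['clock'],'q7',st['joints'][6].round(1),'qd',abs(st['qd']).max().round(2))
q=s.astype(int)
# local scale coords of pixels via plane z=.066
def loc(u,v,z=.066):
    p=onz('scene',u,v,z)-[X,Y,0]; return np.array([c*p[0]+si*p[1],-si*p[0]+c*p[1]])
hsv=cv2.cvtColor(s,cv2.COLOR_BGR2HSV)
roi=np.zeros(s.shape[:2],bool); roi[205:240,318:372]=1
g=(cv2.inRange(hsv,(45,80,20),(85,255,255))>0)&roi
ends=[proj('scene',sc(.073,y,.066)) for y in(-.056,.056)]; print('pred vial ends',np.round(ends,1))
vs,us=np.nonzero(g); L=np.array([loc(u,v) for u,v in zip(us,vs)]); print('green y range',L[:,1].min().round(4),L[:,1].max().round(4),'x mean',L[:,0].mean().round(4))
xs=L[:,0].mean()
up=cv2.GaussianBlur(s,(0,0),.5)
for y in np.arange(-.056,.0561,.003):
    vals=[]
    for dx in(-.006,-.003,0,.003,.006):
        u,v=proj('scene',sc(xs+dx,y,.066)); vals.append(cv2.getRectSubPix(up,(1,1),(u,v))[0,0].astype(int))
    vals=np.array(vals); print(round(y*1000),'minch max',vals.min(1).max(),'bright min',vals.max(1).min())
w=(q.min(2)>140)&roi; 
k,l,stt,ce=cv2.connectedComponentsWithStats(w.astype('uint8'))
for i in range(1,k):
    if stt[i,4]>5: print('white',stt[i],ce[i].round(1),loc(*ce[i],.067).round(4))
if len(sys.argv)>1: cv2.imwrite(sys.argv[1],cv2.resize(s[160:250,250:390],(780,500),interpolation=cv2.INTER_CUBIC))
E
python3 bub.py pics/b1.png
```

```text
F [-3.7 -3.1 11.1] [ 0.5256 -0.0851  0.0622] 0.039646490850986066 18.4667 q7 33.3 qd 0.1
pred vial ends [[328.1 223. ]
 [364.5 210.5]]
green y range -0.0651 0.0485 x mean 0.0895
-56 minch max 103 bright min 83
-53 minch max 112 bright min 83
-50 minch max 105 bright min 83
-47 minch max 101 bright min 82
-44 minch max 111 bright min 82
-41 minch max 107 bright min 82
-38 minch max 101 bright min 81
-35 minch max 106 bright min 81
-32 minch max 101 bright min 78
-29 minch max 97 bright min 64
-26 minch max 92 bright min 57
-23 minch max 82 bright min 71
-20 minch max 95 bright min 80
-17 minch max 101 bright min 80
-14 minch max 97 bright min 79
-11 minch max 110 bright min 79
-8 minch max 105 bright min 79
-5 minch max 98 bright min 79
-2 minch max 112 bright min 75
1 minch max 128 bright min 65
4 minch max 157 bright min 54
7 minch max 171 bright min 65
10 minch max 155 bright min 77
13 minch max 191 bright min 77
16 minch max 197 bright min 76
19 minch max 191 bright min 76
22 minch max 135 bright min 75
25 minch max 108 bright min 76
28 minch max 89 bright min 75
31 minch max 99 bright min 74
34 minch max 99 bright min 73
37 minch max 94 bright min 76
40 minch max 101 bright min 82
43 minch max 92 bright min 91
46 minch max 102 bright min 104
49 minch max 133 bright min 121
52 minch max 173 bright min 144
55 minch max 183 bright min 162
white [349 205  23  15 152] [363.3 211.2] [0.0756 0.0502]
white [318 220  12  19 115] [321.5 228.2] [ 0.0851 -0.0825]
```

View pics/b1.png

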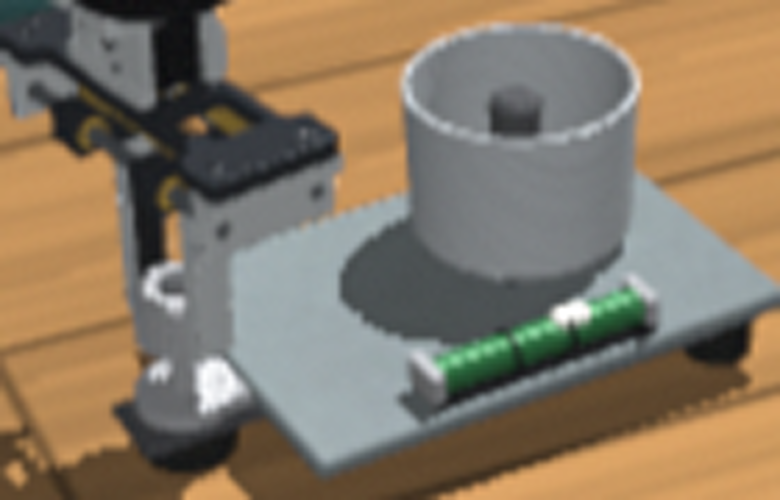

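Bubble at crop (572,313), past the +y ring (573,325), about 22–24 mm off by ring-mid reference, which is consistent with a long clockwise turn (~1.2 rad). Push is 11–12 N. I turn clockwise in stages while watching the forces.

Emit:
servo_tool(moves=[[0,0,0,0,0.3,0],[0,0,0,0,0.5,0],[0,0,0,0,0.6,0],[0,0,0,0,0.6,0],[0,0,0,0,0.5,0],[0,0,0,0,0.3,0],[0,0,0,0,0.2,0],[0,0,0,0,0,0],[0,0,0,0,0,0]])

```text
clock: 19.22
position: [0.5256, -0.0851, 0.0622]
ee_rot: [-90.0, -0.0, -91.6]
contact_force: [-2.4, -4.3, 11.1]
width: 0.0397
```

Emit:
servo_tool(moves=[[0,0,0,0,0,0],[0,0,0,0,0,0],[0,0,0,0,0,0],[0,0,0,0,0,0],[0,0,0,0,0,0],[0,0,0,0,0,0],[0,0,0,0,0,0],[0,0,0,0,0,0],[0,0,0,0,0,0]])

```text
clock: 19.97
position: [0.5256, -0.0851, 0.0622]
ee_rot: [-90.0, -0.0, -91.5]
contact_force: [-2.1, -2.0, 11.9]
width: 0.0397
```

```bash
cat > bt.py <<'E'
from h import *
import sys
st=get_state(); R=Ro.from_euler('xyz',st['ee_rot'],degrees=True).as_matrix()
print('F',st['contact_force'].round(1),'Ftool',(R.T@st['contact_force']).round(1),'T',st['ft_torque'].round(2),st['position'].round(4),st['ee_rot'].round(1),'w',round(st['width'],4),st['clock'],'q7',st['joints'][6].round(1))
def meas(n,t,box):
    x0,x1,y0,y1=box; F=4
    sub=cv2.resize(t[y0:y1,x0:x1],None,fx=F,fy=F,interpolation=cv2.INTER_CUBIC)
    h=cv2.cvtColor(sub,cv2.COLOR_BGR2HSV); g=cv2.inRange(h,(45,80,20),(85,255,255))
    ys,xs=np.nonzero(g)
    if len(xs)<200: print(n,'vial hidden',len(xs)); return
    # axis direction by PCA, then profile of green/white along it
    m,e=cv2.PCACompute(np.c_[xs,ys].astype('f4'),None); d=e[0]*np.sign(e[0][0]); m=m[0]
    YY,XX=np.mgrid[:sub.shape[0],:sub.shape[1]]; a=(XX-m[0])*d[0]+(YY-m[1])*d[1]; b=-(XX-m[0])*d[1]+(YY-m[1])*d[0]
    w=(sub.min(2)>135)&(abs(b)<20)
    lo,hi=np.percentile((xs-m[0])*d[0]+(ys-m[1])*d[1],[.5,99.5])
    w&=(a>lo)&(a<hi); k,l,s,c=cv2.connectedComponentsWithStats(w.astype('uint8')); i=1+np.argmax(s[1:,4]) if k>1 else 0
    print(n,'green ends',lo.round(1),hi.round(1),'white comps',[(int(s[j,4]),round(float(a[l==j].mean()),1),round(float(b[l==j].mean()),1),round(float(np.ptp(a[l==j])),1)) for j in range(1,k) if s[j,4]>30])
    band=(abs(b)<8)
    for p in range(int(lo)-4,int(hi)+5,6):
        q=sub[band&(abs(a-p)<3)]; print((p,int(q[:,1].mean()),int(q.min(1).max())),end=' ')
    print()
    return sub
t=get_image('top'); s=get_image('scene')
meas('top',t,(275,340,190,215)); meas('scene',s,(318,375,203,238))
if len(sys.argv)>1: cv2.imwrite(sys.argv[1],np.vstack([cv2.resize(s[160:250,250:390],(780,500),interpolation=cv2.INTER_CUBIC)[120:420],cv2.resize(t[190:215,275:340],(780,300),interpolation=cv2.INTER_CUBIC)]))
E
python3 bt.py; python3 - <<'E'
from h import *
exec(open('bt.py').read().split('t=get_image')[0].split('def meas')[1].join(['def meas','']))
meas('top0',cv2.imread('pics/top0.png'),(275,340,190,215))
E
```

```text
F [-2.1 -2.  11.9] Ftool [  2.1 -11.9  -2.1] T [-0.38  0.98 -0.08] [ 0.5256 -0.0851  0.0622] [-90.   -0.  -91.5] w 0.0397 19.9667 q7 20.6
top green ends -79.7 72.9 white comps [(413, -23.9, -2.8, 26.2)]
(-83, 176, 197) (-77, 127, 106) (-71, 123, 61) (-65, 124, 62) (-59, 124, 61) (-53, 123, 61) (-47, 122, 58) (-41, 124, 99) (-35, 183, 255) (-29, 211, 255) (-23, 208, 250) (-17, 214, 252) (-11, 151, 231) (-5, 119, 73) (1, 120, 48) (7, 120, 49) (13, 120, 49) (19, 82, 50) (25, 120, 52) (31, 122, 55) (37, 123, 55) (43, 122, 57) (49, 123, 57) (55, 122, 58) (61, 122, 59) (67, 121, 59) (73, 144, 159) 
scene green ends -70.7 78.0 white comps [(580, 28.1, -12.8, 63.3), (60, -64.5, -17.5, 12.4)]
(-74, 168, 209) (-68, 131, 131) (-62, 130, 126) (-56, 125, 134) (-50, 129, 139) (-44, 123, 131) (-38, 132, 143) (-32, 119, 115) (-26, 123, 124) (-20, 95, 99) (-14, 92, 100) (-8, 119, 128) (-2, 124, 134) (4, 120, 146) (10, 126, 182) (16, 132, 230) (22, 123, 233) (28, 100, 221) (34, 129, 222) (40, 115, 145) (46, 115, 123) (52, 112, 127) (58, 114, 128) (64, 111, 129) (70, 119, 138) (76, 115, 133) (82, 125, 186) 
top0 green ends -78.3 74.1 white comps [(354, -13.7, -2.6, 25.2)]
(-82, 166, 191) (-76, 121, 93) (-70, 117, 59) (-64, 117, 57) (-58, 116, 58) (-52, 115, 54) (-46, 115, 54) (-40, 115, 53) (-34, 113, 59) (-28, 136, 168) (-22, 163, 234) (-16, 206, 245) (-10, 208, 248) (-4, 173, 239) (2, 116, 131) (8, 112, 48) (14, 114, 50) (20, 85, 49) (26, 113, 53) (32, 116, 53) (38, 115, 53) (44, 115, 54) (50, 115, 55) (56, 116, 54) (62, 116, 55) (68, 114, 55) (74, 129, 139)
```

The top view sees the vial clearly. The bubble is now about 14.6 mm off in +y (scale 1.43 px/mm, ring at +19.5, mid ≈ -3), so about 46° more is needed. I turn 42° more and let it settle.

Emit:
servo_tool(moves=[[0,0,0,0,0.4,0],[0,0,0,0,0.7,0],[0,0,0,0,0.8,0],[0,0,0,0,0.8,0],[0,0,0,0,0.8,0],[0,0,0,0,0.8,0],[0,0,0,0,0.8,0],[0,0,0,0,0.8,0],[0,0,0,0,0.8,0],[0,0,0,0,0.8,0],[0,0,0,0,0.6,0],[0,0,0,0,0.3,0]])

```text
clock: 21.07
position: [0.5257, -0.0851, 0.0622]
ee_rot: [-89.9, 0.0, -133.7]
contact_force: [-0.7, -4.3, 10.6]
width: 0.0394
```

Emit:
servo_tool(moves=[[0,0,0,0,0,0],[0,0,0,0,0,0],[0,0,0,0,0,0],[0,0,0,0,0,0],[0,0,0,0,0,0],[0,0,0,0,0,0],[0,0,0,0,0,0],[0,0,0,0,0,0],[0,0,0,0,0,0],[0,0,0,0,0,0],[0,0,0,0,0,0],[0,0,0,0,0,0]])

```text
clock: 22.07
position: [0.5258, -0.0851, 0.0622]
ee_rot: [-89.9, 0.0, -133.5]
contact_force: [-0.7, -2.1, 9.8]
width: 0.0397
```

```bash
python3 bt.py pics/b2.png | grep -v ^scene
```

```text
F [-0.7 -2.1  9.8] Ftool [ 2.  -9.8  0.9] T [-0.22  0.62 -0.01] [ 0.5258 -0.0851  0.0622] [ -89.9    0.  -133.5] w 0.0397 22.0667 q7 -14.5
top green ends -76.5 75.9 white comps [(409, -3.6, -2.6, 26.1)]
(-80, 183, 211) (-74, 131, 106) (-68, 125, 63) (-62, 125, 62) (-56, 125, 60) (-50, 125, 59) (-44, 124, 56) (-38, 123, 56) (-32, 123, 57) (-26, 116, 51) (-20, 90, 112) (-14, 196, 255) (-8, 219, 255) (-2, 218, 253) (4, 208, 254) (10, 146, 217) (16, 118, 72) (22, 91, 54) (28, 120, 57) (34, 124, 60) (40, 124, 60) (46, 125, 60) (52, 125, 61) (58, 125, 60) (64, 124, 61) (70, 123, 60) (76, 141, 165) 
(-75, 164, 209) (-69, 125, 130) (-63, 130, 144) (-57, 124, 134) (-51, 128, 143) (-45, 124, 139) (-39, 127, 146) (-33, 126, 143) (-27, 120, 131) (-21, 102, 132) (-15, 96, 139) (-9, 130, 179) (-3, 132, 232) (3, 140, 237) (9, 140, 240) (15, 133, 238) (21, 96, 148) (27, 80, 94) (33, 117, 130) (39, 118, 131) (45, 115, 139) (51, 118, 139) (57, 114, 138) (63, 118, 138) (69, 114, 120) (75, 125, 147)
```

View pics/b2.png

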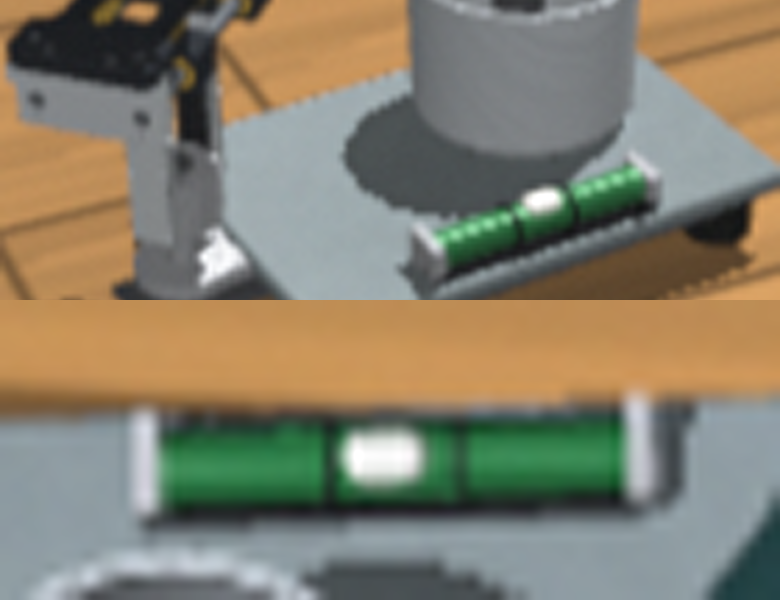

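Rings are at crop x = 331 and 460 and the bubble at 382, so about 2.5–3 mm in +y remain. I turn 8° more and add a little push.

Emit:
servo_tool(moves=[[0,0.02,0,0,0,0],[0,0,0,0,0.3,0],[0,0,0,0,0.5,0],[0,0,0,0,0.5,0],[0,0,0,0,0.3,0],[0,0,0,0,0,0],[0,0,0,0,0,0],[0,0,0,0,0,0],[0,0,0,0,0,0],[0,0,0,0,0,0],[0,0,0,0,0,0],[0,0,0,0,0,0]])

```text
clock: 23.17
position: [0.5258, -0.0851, 0.0619]
ee_rot: [-90.0, 0.0, -141.6]
contact_force: [-2.2, -2.7, 15.5]
width: 0.0396
```

Emit:
servo_tool(moves=[[0,0,0,0,0,0],[0,0,0,0,0,0],[0,0,0,0,0,0],[0,0,0,0,0,0],[0,0,0,0,0,0],[0,0,0,0,0,0],[0,0,0,0,0,0],[0,0,0,0,0,0]])

```text
clock: 23.83
position: [0.5258, -0.0851, 0.0619]
ee_rot: [-89.9, 0.0, -141.6]
contact_force: [-1.8, -2.9, 15.6]
width: 0.0395
```

```bash
python3 bt.py pics/b3.png | grep -v ^scene
```

```text
F [-1.8 -2.9 15.6] Ftool [  3.2 -15.6   1.2] T [-0.05  1.1  -0.02] [ 0.5258 -0.0851  0.0619] [ -89.9    0.  -141.6] w 0.0395 23.8333 q7 -21.1
top green ends -76.5 76.1 white comps [(420, -1.0, -2.6, 27.1)]
(-80, 186, 212) (-74, 131, 103) (-68, 126, 63) (-62, 125, 62) (-56, 125, 61) (-50, 125, 60) (-44, 124, 57) (-38, 124, 57) (-32, 123, 57) (-26, 117, 52) (-20, 86, 45) (-14, 167, 241) (-8, 219, 255) (-2, 218, 252) (4, 215, 254) (10, 182, 243) (16, 125, 127) (22, 90, 53) (28, 121, 61) (34, 125, 63) (40, 125, 63) (46, 126, 62) (52, 125, 62) (58, 125, 62) (64, 124, 61) (70, 123, 58) (76, 139, 145) 
(-76, 163, 205) (-70, 123, 136) (-64, 125, 134) (-58, 119, 122) (-52, 124, 136) (-46, 120, 130) (-40, 123, 138) (-34, 121, 131) (-28, 118, 123) (-22, 92, 113) (-16, 96, 147) (-10, 127, 194) (-4, 135, 234) (2, 138, 236) (8, 137, 241) (14, 121, 231) (20, 97, 114) (26, 83, 99) (32, 120, 140) (38, 119, 139) (44, 118, 138) (50, 119, 138) (56, 116, 137) (62, 120, 138) (68, 116, 124) (74, 127, 152)
```

View pics/b3.png

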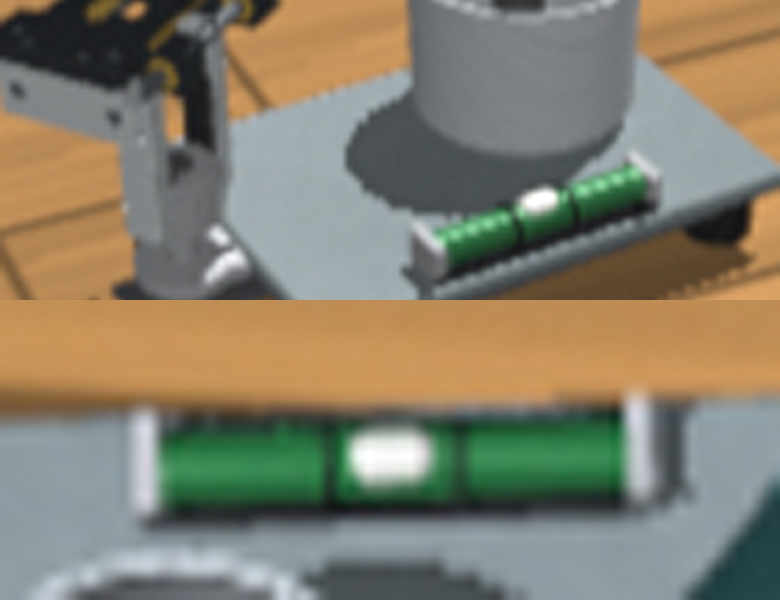

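The bubble is now at crop x = 390, with rings at 331 and 460, so it is about 1 mm off the middle. The push is 15.6 N, the wheel is gripped at 39.5 mm, and the weight's knob is still upright in the pan. Handing in.

```bash
python3 -c "
from bench import *
print(hand_in())"
```

```text
the job is handed in; nothing more can be done
None
```

The job is handed in at about 24 s of the 58 s allowed. No verdict came back, so the result rests on my own checks below.

**What I did:** I took the dark iron weight by its knob, lowered it to the pan floor and released it. Then I gripped the thumbwheel, pressed it down and turned it about 65° (1.14 rad) clockwise.

**Last checks:**
- **Bubble:** it sits between the lines, about 1 mm to the +y side. The green-tube reference gives 0.6 mm and the rings 1.3 mm, against a limit of 4.5 mm.
- **Wheel:** it is still gripped at 39.5 mm. The push is 15.6 N, slightly above the suggested 12–15 N. I could not read the press angle directly. The gripper went down about 3.6 mm against the wheel's 2.9 mm travel, so it should be on its stop.
- **Weight:** it was upright in the pan when last seen in full, with the wheel gripped and pressed before the turn. The final picture shows only the knob at the rim.
- **Bystanders:** I never came near the cup, tools or spark plugs, but I did not measure their positions at the end.

**Disagreements:**
- **Camera views:** they differed by 3–5 mm, up to 12 mm for the pan's centre, which I split. For the wheel, the side force on gripping put me 0.5–1 mm off its axis, and I corrected for that.
- **Set-down force:** the net load on the pan peaked at about 28 N at set-down, against a limit of 40 N. I eased off before opening the fingers.

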